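# Dispense one test disc and slide it to the green circle

## Task

Press the red plunger of the disc dispenser fully down, just once, and let it come back up, so that a single clay disc slides out onto the table. Then, with the fingertips, gently slide that disc aside until it lies wholly inside the green-bordered circle. Never pinch or pick up the disc, keep the other discs in the dispenser, and leave everything else where it stands.

Things in the scene. Friction and masses are not known exactly. Their poses are not given: they have to be found in the camera images.
- feeder: disc dispenser fixed to the table: square upright magazine tube (45 mm square, 55 mm tall, clear front) with a stack of four discs; behind it a blue housing (60 mm wide, 55 mm tall, from 22 to 125 mm behind the tube's centre). Origin on the table under the tube's centre; its -x axis points out of the outlet, a slot at table level under the tube's front wall, roughly towards the robot; z up
- outlet (a point): point on the table 58 mm in front of the tube's centre, about where the disc comes to lie: a full press drives a pusher that slides the lowest disc out along the table; when the plunger comes up the pusher withdraws and the next disc drops down. Axes as the feeder's
- plunger_top (a point): centre of the top face of the red round plunger cap (36 mm across, 10 mm thick), which stands on the blue housing 75 mm behind the tube's centre, its top 105 mm above the table when up
- plunger (a joint): how far the plunger is pressed straight down, m: 0 up, 0.025 fully down; spring of about 4 N at first and 7 N at the bottom, plus damping of about 50 N per m/s and a few N of friction from the discs; springs back up by itself within about 0.5 s of release
- disc0: the lowest of four equal loose terracotta discs in the dispenser, the one that comes out first: 36 mm across, 12 mm thick, about 22 g; origin at the centre of its underside, z up. At the start it lies on the table inside the magazine tube. Slides on the table under a light push
- disc1: disc number 2 from the bottom of the stack in the magazine tube, same size; origin at the centre of its underside; stays in the dispenser
- disc2: disc number 3 from the bottom of the stack in the magazine tube, same size; origin at the centre of its underside; stays in the dispenser
- disc3: disc number 4 from the bottom of the stack in the magazine tube, same size; origin at the centre of its underside; stays in the dispenser
- green_circle: flat paper marker on the table, no thickness to speak of: pale disc with a green border, 104 mm across outside, 88 mm inside the border; origin at its centre. Lies to one side of the outlet (left or right)
- blue_circle: the same with a blue border, on the other side; not used in this job
- sun: loose sun-face plaque of dry grey clay, 8 rays, 125 mm across, 16 mm thick, lying flat; origin at the centre of its underside
- glaze_jar: loose amber glass jar with white cap, 56 mm across, 65 mm tall; origin at the centre of its underside
- brush: loose paint brush lying on the table, 170 mm long along its own x; origin at its underside
- mug: loose white mug, 76 mm across, 85 mm tall, handle on its +y side; origin at the centre of its underside
- slip_bowl: loose blue bowl, 110 mm across, 45 mm tall; origin at the centre of its underside
- clay_rib: loose flat wooden modelling rib 90 x 50 x 12 mm; origin at the centre of its underside

How it is judged:
On the way, in this order (a step that is already met when the one before it is completed fails the run):
1. the plunger is pressed fully down (value of joint plunger above 0.0225 m), for 0.05 s.
2. the plunger is back up and one disc lies out in front of the dispenser (value of joint plunger below 0.003 m and x of disc0 in the frame of feeder below -0.048 m and height (world z) of disc1 below 0.005 m), for 0.1 s.
At the end, for the whole second after the job is handed in: the ejected disc lies flat and at rest on the table, wholly within the green-bordered circle (centre within 34 mm of the circle's centre); the plunger is up; the other three discs are still in the magazine tube (horizontal distance between disc0 and green_circle below 0.034 m and height (world z) of disc0 below 0.004 m and angle between disc0's own z axis and vertical below 0.1 rad and linear speed of disc0 below 0.01 m/s and value of joint plunger below 0.003 m and horizontal distance between each of disc1, disc2, disc3 and feeder below 0.008 m); the robot touches nothing.
It fails at once if the disc is lifted off the table or tipped over (height (world z) of disc0 above 0.01 m or angle between disc0's own z axis and vertical above 0.4 rad).
It fails at once if the disc is pinched or pressed hard (over 25 N) (contact force between the fingers and disc0 above 25 N).
It fails at once if another disc is pushed out or taken out (a second press) (horizontal distance between any of disc1, disc2, disc3 and feeder above 0.01 m or height (world z) of disc3 above 0.045 m).
It fails at once if a bystander is moved by more than 15 mm (distance of any of sun, glaze_jar, brush, mug, slip_bowl, clay_rib from where it was at the start of the episode above 0.015 m).
It also fails if it takes over 61 s, if anything falls off the work surface, if the arm or the gripper's body presses on something with over 40 N, if the wrist force passes 120 N, or if a joint passes its speed limit or range.

## Robot

A 6-joint arm with a two-finger parallel gripper is mounted at the origin on the work surface. World frame = base frame: x ahead of the robot, y to its left, z up, the work surface at z = 0. Lengths are in m, angles in rad, forces in N, time in s.
With the tool pointing down it reaches from about 0.425 to 0.95 m from the base axis. Payload 3.5 kg.
Tool frame: the origin (TCP) lies at the very end of the fingers, on their centre line; the grasp point (between the pads) lies 19 mm behind it (ctrl.grip_point_offset is the distance from the TCP to the grasp point, in m); z points along the fingers, y is the line along which they close (so a half turn about z gives the same grasp; the last joint's range is limited). The gripper opens to 85 mm and grips with 20 to 120 N. Pads are 22 mm wide; open, the fingers measure 114 mm over their backs; the gripper's body (76 mm by 85 mm) begins 54 mm behind the grasp point. The pads swing forward as they close: fully open they stand 13 mm farther back than shut.
Start: joints at [-0.15, 0.286, 1.577, -0, 1.279, -0.15], TCP at [0.675, 0, 0.197] pointing down, gripper open.
Joint ranges: [-2.77, 2.77], [-0.9, 2.22], [0.21, 2.48], [-1.53, 4.67], [0.24, 2.81], [-2.84, 2.84]. Speed limits (rad/s): [2.79, 2.79, 3.14, 3.14, 3.14, 3.14].

## Interface

Orientations are given as a unit quaternion [x, y, z, w].
In Python, from plant import ctrl gives the robot as it stands. The module is installed in compiled form; this text tells all that it offers.
- The arm moves only by the shell command python3 -m pendant 'ROWS' [OPENING] [FORCE]. ROWS is JSON, a list of rows, each an object of numbers: "dx", "dy", "dz": the shift along the tool's x, y, z in cm; "twist": the turn about the tool's z in degrees. A call has 1 to 10 rows; each row is the pose to reach, as a shift and turn from the pose commanded when the call began, along the tool's axes at that moment; what a row does not reach only later rows make up. A row lasts 1/8 s, in which the tool goes at most 62.5 mm and 10.7 degrees, less where a joint would pass 70% of its speed; a pose out of reach is approached as far as the arm can. A call with a gripper value outside its range is refused whole. OPENING is the opening in per cent of the stroke, from 0 (shut) to 100 (fully open), set as the call begins (- or left out, the last holds). The fingers move at their own pace and stop on an object; FORCE is the grip in N (left out, the last holds). Time passes only in rows, so rows that repeat a pose let the fingers close. It gives the time, the measured TCP pose, the force, the opening and the grip force at its end, in the units of the state.
- ctrl.get_state(): the state, without advancing time (a new reading comes with each control period).
- ctrl.read_camera(name): name is "scene" or "side" or "wrist"; returns a dict with "img" (384x512x3 uint8, red, green, blue), "depth" (384x512 float32, m along the optical axis (not along the pixel's ray), 0 where there is no reading), "camera_matrix" (3x3 intrinsics, pixels), "distortion" ([k1, k2, p1, p2, k3] as OpenCV has them; the pictures are not rectified), "xyz" and "rotation" of the camera in the world; the wrist camera has in their place "tool_from_camera" (4x4, takes a point from camera to tool coordinates, whose origin is the TCP and whose axes are the flange's). Camera axes: x right, y up, looking along -z (the intrinsics and any distortion apply to the point x, -y, -z); pixel columns grow to the right and rows downward; lengths in m; the calibration is good to about 2 mm. A picture is of the moment at which its call begins: read the wrist's pose just before it.
- ctrl.sign_off(): hands the job in; it is judged then, once.
The state is a dict: "time": time; "qpos": joint angles; "dq": joint speeds; "joint_efforts": joint torques, N m; "eef_pos": TCP position; "tcp_rot": TCP orientation; "contact_force": force on the tool from outside, world axes, zero at the start; "wrist_torque": the same for the moment, N m; "opening": opening from 0.0 (shut) to 1.0 (fully open); "finger_force": force on a finger pad.
Only numpy, scipy, OpenCV 4.12 (cv2) and the standard library are available. Lean on these libraries where they do the work, as an engineer would, in place of code of your own. Each camera call takes 0.05 s, during which the arm holds its last target. There are 200 camera calls.

## Working session

There is one attempt and no reset: what is moved stays moved. The work goes in short steps, Python scripts to look and compute and a shell command to move; the robot and the scene stay as the last step left them, time stands still between calls to the robot, and variables do not carry over. Pictures are saved under pics/ and viewed, at most 11 in all, crops included, and the job is handed in when it is done.

```bash
mkdir -p pics
cat > h.py <<'E'
import numpy as np, cv2
from scipy.spatial.transform import Rotation as R
from plant import ctrl
def cam(name):
    s=ctrl.get_state(); c=ctrl.read_camera(name)
    if name=="wrist":
        T=np.eye(4);T[:3,:3]=R.from_quat(s["tcp_rot"]).as_matrix();T[:3,3]=s["eef_pos"]
        T=T@np.array(c["tool_from_camera"]);c["p"],c["R"]=T[:3,3],T[:3,:3]
    else:
        c["p"]=np.array(c["xyz"]);r=np.array(c["rotation"]);c["R"]=r if r.shape==(3,3) else R.from_quat(r).as_matrix()
    return c
def ray(c,uv,z):
    n=cv2.undistortPoints(np.array(uv,float).reshape(-1,1,2),np.array(c["camera_matrix"]),np.array(c["distortion"])).reshape(-1,2)
    d=np.c_[n[:,0],-n[:,1],-np.ones(len(n))]@c["R"].T
    return c["p"]+d*((z-c["p"][2])/d[:,2])[:,None]
def blobs(c,lo,hi,amin=40):
    h=cv2.cvtColor(c["img"],cv2.COLOR_RGB2HSV);m=cv2.inRange(h,lo,hi)
    cs,_=cv2.findContours(m,cv2.RETR_EXTERNAL,cv2.CHAIN_APPROX_NONE)
    return sorted([k for k in cs if cv2.contourArea(k)>amin],key=cv2.contourArea,reverse=True)
E
python3 - <<'E'
from h import *
a=cam("scene");b=cam("side")
for n,c in(("scene",a),("side",b)): cv2.imwrite(f"pics/{n}0.png",c["img"][:,:,::-1]); print(n,c["p"],c["R"].round(2).tolist())
print(ctrl.get_state())
E
```

```text
scene [ 1.48022593 -0.03799907  0.90004253] [[0.07, -0.65, 0.76], [1.0, 0.04, -0.05], [0.0, 0.76, 0.65]]
side [ 6.81271951e-04 -8.00880521e-01  9.21166966e-01] [[0.84, 0.34, -0.42], [-0.54, 0.55, -0.63], [0.01, 0.76, 0.65]]
{'time': 0.1, 'qpos': array([-1.49993132e-01,  2.87101201e-01,  1.57804230e+00, -1.58548160e-05,
        1.27861193e+00, -1.50012066e-01]), 'dq': array([ 0.0013728 , -0.0021487 , -0.00080832,  0.00028683,  0.00060353,
        0.00231813]), 'joint_efforts': array([ 1.14915063e-03, -4.07295120e+01, -2.93698221e+01, -1.06323112e-04,
        3.42678482e-03, -4.41654265e-06]), 'eef_pos': array([6.74324545e-01, 1.31952475e-04, 1.95663168e-01]), 'tcp_rot': array([ 7.07098053e-01,  7.07114682e-01, -6.47905230e-04, -8.65834337e-04]), 'contact_force': array([0.41916626, 0.65663792, 0.10958666]), 'wrist_torque': array([-0.05907617,  0.05439842,  0.01019499]), 'finger_force': 0.0, 'opening': 1.0005678027795257}
```

View pics/scene0.png

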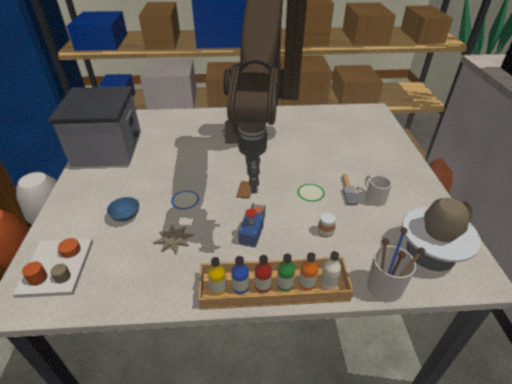

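View pics/side0.png

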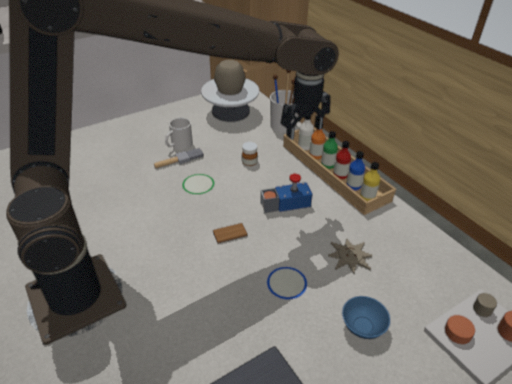

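Scene view: red plunger at (251,212) on the blue housing (252,228), green circle at (311,192), clay rib at (244,189). Side view: cap at (295,178), tube at (270,198), green circle at (198,184), rib at (230,233).

Run:
```python
from h import *
a=cam("scene");b=cam("side")
def near(bl,uv): return min(bl,key=lambda k:np.hypot(*(k.reshape(-1,2).mean(0)-uv)))
for n,c,r,g,h,rib in(("scene",a,(251,212),(311,192),(252,228),(244,189)),("side",b,(295,178),(198,184),(293,196),(230,233))):
    k=near(blobs(c,(0,150,100),(6,255,255),10)+blobs(c,(172,150,100),(180,255,255),10),r).reshape(-1,2)
    box=(k.min(0)+k.max(0))/2; print(n,"red",len(k),k.min(0),k.max(0),ray(c,[box],0.10)[0].round(4))
    k=near(blobs(c,(45,80,50),(80,255,255),20),g); e=cv2.fitEllipse(k); P=ray(c,k.reshape(-1,2),0); print(" green",e[0],((P.min(0)+P.max(0))/2).round(4),np.ptp(P,axis=0).round(3))
    k=near(blobs(c,(100,120,40),(125,255,255),20),h).reshape(-1,2); P=ray(c,k,0.055); print(" housing@55",cv2.minAreaRect(P[:,:2].astype(np.float32)), k.min(0),k.max(0))
    k=near(blobs(c,(5,100,60),(20,255,200),20),rib); P=ray(c,k.reshape(-1,2),0.012); print(" rib",cv2.minAreaRect(P[:,:2].astype(np.float32)))
    x,y=np.array(h)-(45,45); cv2.imwrite(f"pics/{n}1.png",cv2.resize(c["img"][y:y+90,x:x+90,::-1],None,fx=5,fy=5,interpolation=cv2.INTER_CUBIC))
w=cam("wrist");cv2.imwrite("pics/w1.png",w["img"][:,:,::-1])
```

```text
scene red 24 [246 209] [256 216] [ 0.6525 -0.0025  0.1   ]
 green (286.1119689941406, 269.9949035644531) [0.8042 0.0959 0.    ] [0.06  0.049 0.   ]
 housing@55 ((0.6581996083259583, -0.0005479902029037476), (0.0531998872756958, 0.1006782129406929), 66.21870422363281) [239 214] [261 236]
 rib ((0.43491771817207336, -0.02015950344502926), (0.04094749689102173, 0.08720844984054565), 87.33528137207031)
side red 23 [290 174] [299 181] [ 0.6497 -0.0084  0.1   ]
 green (330.34954833984375, 146.00857543945312) [0.9453 0.1671 0.    ] [0.077 0.08  0.   ]
 housing@55 ((0.6309844851493835, -0.03282691538333893), (0.10120392590761185, 0.11023377627134323), 70.57736206054688) [276 183] [311 210]
 rib ((0.4205251634120941, -0.025150898844003677), (0.04874972999095917, 0.08468609303236008), 77.05726623535156)
```

View pics/w1.png

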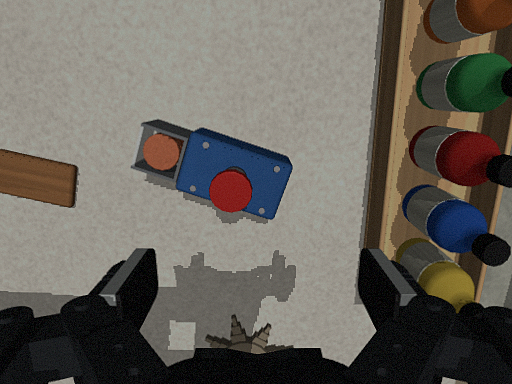

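View pics/side1.png

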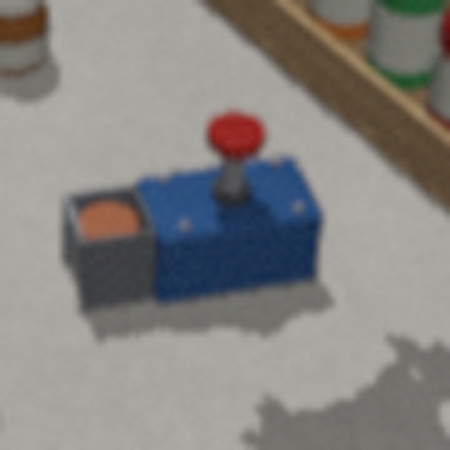

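Wrist view: cap at (231,190), top disc in tube at (161,152), rib at left (0–77,150–207); the housing axis points up-left (tube towards robot, +y).

Run:
```python
from h import *
a=cam("scene");b=cam("side");w=cam("wrist")
for n,c,(u,v) in(("scene",a,(311,192)),("side",b,(198,184))):
    f=c["img"].astype(int); m=((f[:,:,1]-np.maximum(f[:,:,0],f[:,:,2]))>12); q=np.zeros_like(m);q[v-20:v+20,u-25:u+25]=1
    k=np.argwhere(m&q)[:,::-1]; P=ray(c,k,0);print(n,"green",len(k),((P.min(0)+P.max(0))/2).round(4),np.ptp(P,axis=0).round(3))
k=max(blobs(w,(0,180,80),(6,255,255),100)+blobs(w,(172,180,80),(180,255,255),100),key=lambda k:-np.hypot(*(k.reshape(-1,2).mean(0)-(231,190))))
e=cv2.fitEllipse(k);r=ray(w,[e[0]],.105)[0];print("cap",e,r)
k=min(blobs(w,(3,80,60),(18,255,255),100),key=lambda k:np.hypot(*(k.reshape(-1,2).mean(0)-(161,152))))
e=cv2.fitEllipse(k);d=ray(w,[e[0]],.048)[0];print("disc",e,d)
v=(r-d)[:2];print("len",np.hypot(*v),"yaw",np.degrees(np.arctan2(v[1],v[0])))
k=min(blobs(w,(100,120,40),(125,255,255),300),key=lambda k:np.hypot(*(k.reshape(-1,2).mean(0)-(235,172))))
print("house",cv2.minAreaRect(ray(w,k.reshape(-1,2),.055)[:,:2].astype(np.float32)))
k=blobs(w,(5,100,40),(20,255,255),100); k=min(k,key=lambda k:np.hypot(*(k.reshape(-1,2).mean(0)-(35,180))))
P=ray(w,k.reshape(-1,2),.012);print("rib x max",P.max(0),P.min(0))
```

```text
scene green 160 [0.4529 0.2318 0.    ] [0.1   0.105 0.   ]
side green 205 [0.448  0.2254 0.    ] [0.104 0.105 0.   ]
cap ((229.74241638183594, 190.8906707763672), (39.495994567871094, 41.39085388183594), 115.15624237060547) [ 0.652633  -0.0060888  0.105    ]
disc ((160.76498413085938, 151.32366943359375), (35.184383392333984, 37.47572326660156), 110.14244842529297) [0.58207384 0.01766249 0.048     ]
len 0.07444943624572518 yaw -18.60401637085023
house ((0.6524678468704224, -0.002956502139568329), (0.06453012675046921, 0.10095927119255066), 71.1580581665039)
rib x max [0.4759219  0.01528411 0.012     ] [ 0.38558238 -0.04962832  0.012     ]
```

```bash
python3 -m pendant '[{"dx":-0.3,"dy":-1.1,"dz":0,"twist":9},{"dx":-0.6,"dy":-2.2,"dz":2,"twist":18.6},{"dx":-0.6,"dy":-2.2,"dz":4,"twist":18.6},{"dx":-0.6,"dy":-2.2,"dz":6.5,"twist":18.6},{"dx":-0.6,"dy":-2.2,"dz":7.5,"twist":18.6},{"dx":-0.6,"dy":-2.2,"dz":8,"twist":18.6},{"dx":-0.6,"dy":-2.2,"dz":8,"twist":18.6},{"dx":-0.6,"dy":-2.2,"dz":8,"twist":18.6}]' 0 20
```

```text
time: 1.4
eef_pos: [0.6538, -0.006, 0.1181]
tcp_rot: [0.812, 0.584, 0.001, 0.001]
contact_force: [-0.1, -0.0, -0.2]
opening: 0.001
finger_force: 0.0
```

```bash
python3 -m pendant '[{"dz":0.7},{"dz":1.2},{"dz":1.7},{"dz":2.2},{"dz":2.7},{"dz":3.2},{"dz":3.6},{"dz":3.8},{"dz":3.9},{"dz":3.9}]'
```

```text
$[0]: bad value
```

```bash
python3 -m pendant '[{"dx":0,"dy":0,"dz":0.7,"twist":0},{"dx":0,"dy":0,"dz":1.2,"twist":0},{"dx":0,"dy":0,"dz":1.7,"twist":0},{"dx":0,"dy":0,"dz":2.2,"twist":0},{"dx":0,"dy":0,"dz":2.7,"twist":0},{"dx":0,"dy":0,"dz":3.2,"twist":0},{"dx":0,"dy":0,"dz":3.6,"twist":0},{"dx":0,"dy":0,"dz":3.8,"twist":0},{"dx":0,"dy":0,"dz":3.9,"twist":0},{"dx":0,"dy":0,"dz":3.9,"twist":0}]'
```

```text
time: 2.65
eef_pos: [0.653, -0.006, 0.078]
tcp_rot: [0.812, 0.584, 0.0, 0.0]
contact_force: [0.7, -0.2, 0.9]
opening: -0.002
finger_force: 0.0
```

Force is unexpectedly low; look.

Run:
```python
from h import *
b=cam("side");w=cam("wrist");s=cam("scene")
cr=lambda c,x,y:cv2.resize(c["img"][y:y+75,x:x+75,::-1],(380,380),interpolation=cv2.INTER_CUBIC)
cv2.imwrite("pics/p2.png",np.hstack([cr(b,255,150),cr(s,215,170)]))
print(ctrl.get_state()["contact_force"],ctrl.get_state()["eef_pos"])
```

```text
[0.16589358 0.35952127 0.76756824] [ 0.65313957 -0.00599153  0.07815615]
```

View pics/p2.png

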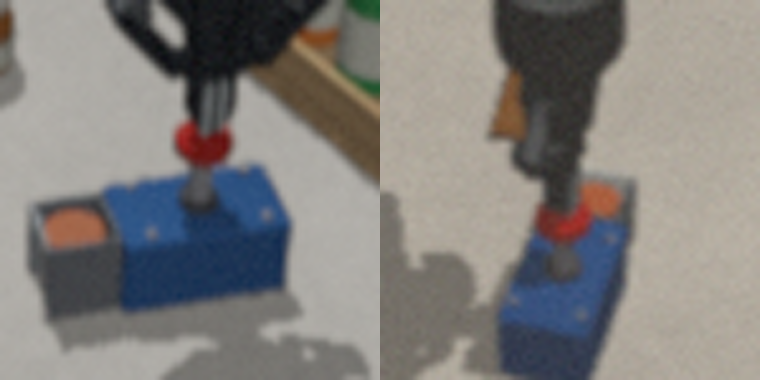

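The cap looks still up with the fingertips around its top; check with numbers.

Run:
```python
from h import *
for n,z in(("scene",0),("side",0),("wrist",0)):
    c=cam(n); ks=blobs(c,(0,150,60),(6,255,255),10)+blobs(c,(172,150,60),(180,255,255),10)
    for k in ks:
        k=k.reshape(-1,2);m=(k.min(0)+k.max(0))/2; p=ray(c,[m],.1)[0]
        if n=="wrist" or np.hypot(p[0]-.65,p[1]+.006)<.04: print(n,k.min(0),k.max(0),p.round(3),"z.075",ray(c,[m],.075)[0].round(3),"depth",c["depth"][int(m[1]),int(m[0])])
    if n=="wrist": cv2.imwrite("pics/w3.png",c["img"][:,:,::-1]); print(c["p"])
```

```text
scene [247 210] [256 216] [ 0.655 -0.001  0.1  ] z.075 [0.629 0.    0.075] depth 1.1411889
side [290 174] [299 181] [ 0.65  -0.008  0.1  ] z.075 [0.669 0.016 0.075] depth 1.3116887
wrist [219 207] [291 259] [ 0.654 -0.002  0.1  ] z.075 [ 0.651 -0.012  0.075] depth 0.16217709
[0.67584995 0.05861649 0.2553717 ]
```

View pics/w3.png

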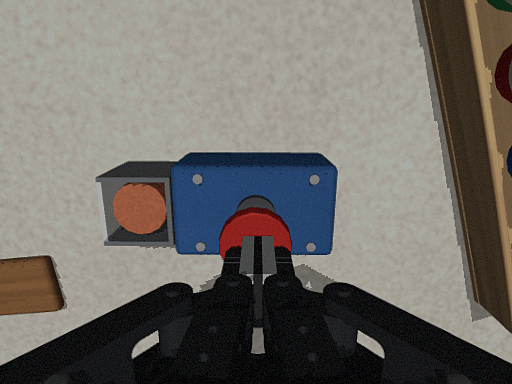

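Run:
```python
from h import *
c=cam("wrist");T=np.linalg.inv(np.array(c["tool_from_camera"]));print(np.array(c["tool_from_camera"]).round(3).tolist())
for z in(0,-.01,-.02,-.03):
    q=(T@[0,0,z,1])[:3]; print(z,cv2.projectPoints(np.array([[q[0],-q[1],-q[2]]]),np.zeros(3),np.zeros(3),np.array(c["camera_matrix"]),np.array(c["distortion"]))[0].ravel().round(0), "depth",-q[2].round(3))
D=c["depth"]
for v in range(200,300,8): print(v,D[v,[235,248,256,264,275]].round(3))
k=max(blobs(c,(100,120,40),(125,255,255),300),key=lambda k:len(k))
for z in(.055,.03):print(z,cv2.minAreaRect(ray(c,k.reshape(-1,2),z)[:,:2].astype(np.float32)))
def pt(u,v):
    d=D[v,u];n=cv2.undistortPoints(np.array([[[u,v]]],float),np.array(c["camera_matrix"]),np.array(c["distortion"])).ravel();return (c["p"]+c["R"]@(np.array([n[0],-n[1],-1])*d)).round(4)
for u,v in((256,225),(238,228),(275,228),(256,240),(250,240),(256,180),(140,210),(50,280),(250,100)):print((u,v),pt(u,v))
```

```text
[[0.001, 0.962, 0.275, 0.068], [1.0, -0.001, -0.0, 0.001], [0.0, 0.275, -0.962, -0.177], [0.0, 0.0, 0.0, 1.0]]
0 [256. 225.] depth 0.189
-0.01 [256. 232.] depth 0.18
-0.02 [255. 239.] depth 0.17
-0.03 [255. 248.] depth 0.16
200 [0.209 0.202 0.203 0.203 0.209]
208 [0.211 0.164 0.164 0.166 0.211]
216 [0.161 0.159 0.158 0.159 0.163]
224 [0.16  0.16  0.161 0.161 0.16 ]
232 [0.    0.161 0.161 0.162 0.161]
240 [0.163 0.144 0.144 0.146 0.163]
248 [0.146 0.136 0.137 0.138 0.147]
256 [0.139 0.129 0.13  0.13  0.138]
264 [0.132 0.124 0.124 0.124 0.123]
272 [0.127 0.119 0.118 0.118 0.119]
280 [0.108 0.111 0.117 0.11  0.109]
288 [0.106 0.106 0.118 0.109 0.106]
296 [0.102 0.102 0.12  0.11  0.101]
0.055 ((0.6527097821235657, -0.001983940601348877), (0.06548760086297989, 0.10025089234113693), 71.18024444580078)
0.03 ((0.6498237252235413, -0.009545452892780304), (0.0736585408449173, 0.1127593070268631), 71.18024444580078)
(256, 225) [0.6568 0.004  0.106 ]
(238, 228) [0.6482 0.005  0.1055]
(275, 228) [ 0.6646 -0.0007  0.1049]
(256, 240) [0.6566 0.0034 0.1221]
(250, 240) [0.6541 0.0039 0.1214]
(256, 180) [0.6595 0.0128 0.0547]
(140, 210) [0.5821 0.0164 0.0487]
(50, 280) [ 0.4684 -0.0235  0.0097]
(250, 100) [6.70e-01 5.81e-02 3.00e-04]
```

Wrist view and depth: cap (255,228) still up at z≈0.105, and the fingertips (row 237) lie near z≈0.12, so the real tips end short of the reported TCP. I go further down, watching the force.

```bash
python3 -m pendant '[{"dx":0,"dy":0,"dz":0.3,"twist":0},{"dx":0,"dy":0,"dz":0.6,"twist":0},{"dx":0,"dy":0,"dz":0.9,"twist":0},{"dx":0,"dy":0,"dz":1.1,"twist":0},{"dx":0,"dy":0,"dz":1.1,"twist":0}]'; python3 -c "
from h import *
print(ctrl.grip_point_offset); c=cam('wrist');D=c['depth']
for v in range(200,260,4): print(v,D[v,[235,248,256,264,275]].round(3))
cv2.imwrite('pics/w4.png',c['img'][120:320,150:360,::-1])"
```

```text
time: 3.62
eef_pos: [0.6529, -0.006, 0.0676]
tcp_rot: [0.812, 0.584, -0.0, -0.0]
contact_force: [-2.4, 0.5, 4.9]
opening: -0.0
finger_force: 2.4
0.0187
200 [0.197 0.199 0.195 0.198 0.199]
204 [0.199 0.193 0.194 0.193 0.198]
208 [0.2   0.195 0.194 0.193 0.2  ]
212 [0.201 0.193 0.159 0.194 0.2  ]
216 [0.201 0.154 0.153 0.155 0.194]
220 [0.154 0.152 0.152 0.154 0.156]
224 [0.153 0.152 0.152 0.152 0.153]
228 [0.153 0.153 0.153 0.152 0.152]
232 [0.153 0.154 0.154 0.153 0.154]
236 [0.154 0.148 0.148 0.148 0.154]
240 [0.154 0.145 0.145 0.145 0.154]
244 [0.156 0.14  0.14  0.142 0.155]
248 [0.147 0.137 0.137 0.137 0.146]
252 [0.141 0.133 0.134 0.134 0.143]
256 [0.138 0.129 0.13  0.129 0.14 ]
```

View pics/w4.png

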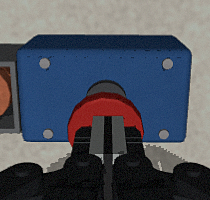

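Contact now (4.9 N) at reported z≈0.068: real tips ≈35 mm behind the reported TCP. Continue the press.

```bash
python3 -m pendant '[{"dx":0,"dy":0,"dz":0.4,"twist":0},{"dx":0,"dy":0,"dz":0.8,"twist":0},{"dx":0,"dy":0,"dz":1.2,"twist":0},{"dx":0,"dy":0,"dz":1.6,"twist":0},{"dx":0,"dy":0,"dz":2.0,"twist":0},{"dx":0,"dy":0,"dz":2.2,"twist":0},{"dx":0,"dy":0,"dz":2.3,"twist":0},{"dx":0,"dy":0,"dz":2.3,"twist":0}]'
```

```text
time: 4.68
eef_pos: [0.653, -0.0059, 0.0457]
tcp_rot: [0.812, 0.584, -0.0, -0.0]
contact_force: [-5.3, -0.3, 10.5]
opening: -0.0
finger_force: 4.8
```

```bash
python3 -m pendant '[{"dx":0,"dy":0,"dz":0.2,"twist":0},{"dx":0,"dy":0,"dz":0.4,"twist":0},{"dx":0,"dy":0,"dz":0.4,"twist":0}]'
```

```text
time: 5.05
eef_pos: [0.6531, -0.006, 0.0456]
tcp_rot: [0.812, 0.584, -0.001, -0.0]
contact_force: [-14.0, 0.9, 23.1]
opening: -0.005
finger_force: 12.0
```

Hard stop reached (force up, z unchanged). Release and rise.

```bash
python3 -m pendant '[{"dx":0,"dy":0,"dz":-0.5,"twist":0},{"dx":0,"dy":0,"dz":-1.5,"twist":0},{"dx":0,"dy":0,"dz":-3,"twist":0},{"dx":0,"dy":0,"dz":-6,"twist":0},{"dx":0,"dy":-2,"dz":-10,"twist":0},{"dx":0,"dy":-5,"dz":-13,"twist":0},{"dx":0,"dy":-8,"dz":-14,"twist":0},{"dx":0,"dy":-8,"dz":-14,"twist":0},{"dx":0,"dy":-8,"dz":-14,"twist":0}]' 25 20
python3 - <<'E'
from h import *
c=cam("wrist");cv2.imwrite("pics/w5.png",c["img"][:,:,::-1])
for k in blobs(c,(3,80,60),(18,255,255),100):
    if len(k)<6: continue
    e=cv2.fitEllipse(k);print(e,ray(c,[e[0]],.012)[0].round(4),ray(c,[e[0]],.048)[0].round(4))
print(ctrl.get_state()["opening"],ctrl.get_state()["eef_pos"])
E
```

```text
time: 6.18
eef_pos: [0.5772, 0.0195, 0.1793]
tcp_rot: [0.812, 0.584, -0.0, -0.0]
contact_force: [-0.1, 0.2, 0.2]
opening: 0.248
finger_force: 0.0
((138.02830505371094, 238.9868621826172), (46.856040954589844, 95.01860809326172), 86.67611694335938) [ 0.4275 -0.0165  0.012 ] [ 0.4456 -0.006   0.048 ]
((500.97576904296875, 81.05610656738281), (21.099933624267578, 191.72476196289062), 174.7544403076172) [0.8313 0.0237 0.012 ] [0.8071 0.03   0.048 ]
((262.9251403808594, 171.2262420654297), (34.52485275268555, 36.16114807128906), 86.93112182617188) [0.5815 0.0119 0.012 ] [0.5835 0.0194 0.048 ]
((203.59706115722656, 165.34146118164062), (33.101051330566406, 33.830989837646484), 156.3719940185547) [0.5256 0.0372 0.012 ] [0.5334 0.0421 0.048 ]
((466.6902160644531, 87.56196594238281), (2.492574453353882, 159.7597198486328), 170.5414581298828) [0.7974 0.0281 0.012 ] [0.7767 0.034  0.048 ]
0.2529373775811031 [0.57730711 0.01931528 0.17904064]
```

View pics/w5.png

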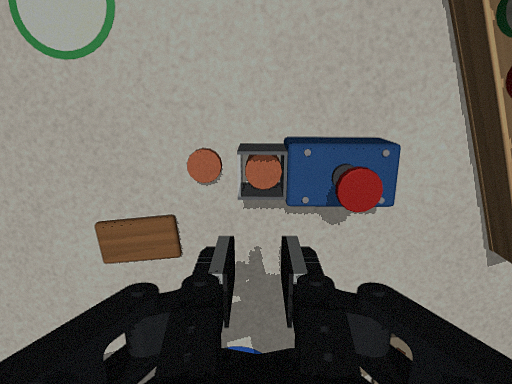

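Wrist view: ejected disc at (204,165), stack still in tube (263,171), plunger cap up (360,190), rib at (138,239), green arc top-left (60,10). Check the gripper profile before going low beside the tube.

Run:
```python
from h import *
c=cam("wrist");T=np.array(c["tool_from_camera"]);D=c["depth"]
v,u=np.mgrid[200:384:2,0:512:2];u,v=u.ravel(),v.ravel();d=D[v,u]
n=cv2.undistortPoints(np.c_[u,v].astype(float).reshape(-1,1,2),np.array(c["camera_matrix"]),np.array(c["distortion"])).reshape(-1,2)
P=np.c_[n[:,0]*d,-n[:,1]*d,-d]@T[:3,:3].T+T[:3,3]
P=P[(d>0.03)&(P[:,2]<.0)]
for z in np.arange(-.06,-.15,-.01)+.05:
    q=P[(P[:,2]<z)&(P[:,2]>z-.01)]
    if len(q): print(z.round(3),len(q),"y",q[:,1].min().round(3),q[:,1].max().round(3),"inner",np.abs(q[:,1]).min().round(3),"x",q[:,0].min().round(3),q[:,0].max().round(3))
```

```text
-0.03 32 y -0.015 0.016 inner 0.01 x -0.012 0.01
-0.04 182 y -0.023 0.025 inner 0.01 x -0.012 0.01
-0.05 232 y -0.023 0.025 inner 0.01 x -0.012 0.011
-0.06 228 y -0.023 0.025 inner 0.01 x -0.012 0.011
-0.07 444 y -0.035 0.033 inner 0.01 x -0.012 0.013
-0.08 1211 y -0.044 0.046 inner 0.011 x -0.013 0.013
-0.09 1999 y -0.05 0.052 inner 0.01 x -0.014 0.016
```

Tips sit about 36 mm behind the reported TCP and the knuckles are wide near tube height, so leg 1 uses shut fingers with the wide axis along the push (parallel to the tube face).

```bash
python3 -m pendant '[{"dx":-0.5,"dy":-0.6,"dz":0,"twist":-10},{"dx":-1,"dy":-1.2,"dz":0,"twist":-20},{"dx":-1.5,"dy":-1.8,"dz":0,"twist":-30},{"dx":-2,"dy":-2.4,"dz":0,"twist":-40},{"dx":-2.5,"dy":-3,"dz":0,"twist":-50},{"dx":-3,"dy":-3.6,"dz":0,"twist":-60},{"dx":-3.5,"dy":-4.2,"dz":0,"twist":-70},{"dx":-4,"dy":-4.8,"dz":0,"twist":-80},{"dx":-4.4,"dy":-5.4,"dz":0,"twist":-90},{"dx":-4.4,"dy":-5.4,"dz":0,"twist":-90}]' 0 20 && python3 -m pendant '[{"dx":0,"dy":0,"dz":5,"twist":0},{"dx":0,"dy":0,"dz":10,"twist":0},{"dx":0,"dy":0,"dz":14,"twist":0},{"dx":0,"dy":0,"dz":17,"twist":0},{"dx":0,"dy":0,"dz":18.5,"twist":0},{"dx":0,"dy":0,"dz":19,"twist":0},{"dx":0,"dy":0,"dz":19,"twist":0}]'
python3 - <<'E'
from h import *
s=ctrl.get_state();print(R.from_quat(s["tcp_rot"]).as_matrix().round(2).tolist())
E
```

```text
time: 7.52
eef_pos: [0.512, -0.0053, 0.1792]
tcp_rot: [0.163, 0.987, 0.0, -0.001]
contact_force: [0.1, 0.5, -0.1]
opening: -0.004
finger_force: 0.0
time: 8.4
eef_pos: [0.5128, -0.0051, -0.0094]
tcp_rot: [0.162, 0.987, -0.0, 0.001]
contact_force: [-0.6, 0.5, -0.3]
opening: -0.001
finger_force: 0.0
[[-0.95, 0.32, 0.0], [0.32, 0.95, -0.0], [-0.0, 0.0, -1.0]]
```

```bash
python3 -m pendant '[{"dx":0,"dy":0,"dz":1,"twist":0},{"dx":0,"dy":0,"dz":1.9,"twist":0},{"dx":0,"dy":0,"dz":2.1,"twist":0},{"dx":0,"dy":0.4,"dz":2.1,"twist":0},{"dx":0.1,"dy":0.8,"dz":2.1,"twist":0},{"dx":0.1,"dy":1.2,"dz":2.1,"twist":0},{"dx":0.1,"dy":1.8,"dz":2.1,"twist":0},{"dx":0.1,"dy":2.4,"dz":2.1,"twist":0},{"dx":0.1,"dy":3.0,"dz":2.1,"twist":0},{"dx":0.1,"dy":3.0,"dz":2.1,"twist":0}]'
python3 - <<'E'
from h import *
c=cam("wrist");cv2.imwrite("pics/w6.png",c["img"][:,:,::-1])
for k in blobs(c,(3,80,60),(18,255,255),100):
    e=cv2.fitEllipse(k);print(e,ray(c,[e[0]],.012)[0].round(4))
E
```

```text
time: 9.65
eef_pos: [0.5207, 0.0243, -0.0311]
tcp_rot: [0.161, 0.987, 0.0, 0.0]
contact_force: [0.2, -0.3, -0.3]
opening: 0.001
finger_force: 0.0
((80.98759460449219, 88.27954864501953), (140.8802032470703, 227.7420654296875), 161.85302734375) [ 0.4307 -0.0176  0.012 ]
((327.90106201171875, 254.58494567871094), (70.0667495727539, 79.7879638671875), 87.22103881835938) [0.5273 0.0531 0.012 ]
```

View pics/w6.png

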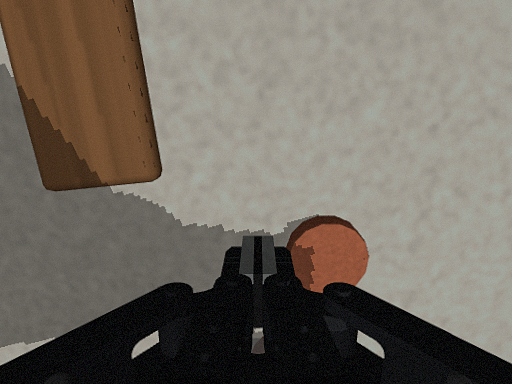

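Shut fingers are pushing the disc, now at (328,255), rib clear. Continue leg 1.

```bash
python3 -m pendant '[{"dx":0,"dy":0.5,"dz":0,"twist":0},{"dx":0.1,"dy":1.2,"dz":0,"twist":0},{"dx":0.1,"dy":1.9,"dz":0,"twist":0},{"dx":0.1,"dy":2.6,"dz":0,"twist":0},{"dx":0.2,"dy":3.3,"dz":0,"twist":0},{"dx":0.2,"dy":4.0,"dz":0,"twist":0},{"dx":0.2,"dy":4.7,"dz":0,"twist":0},{"dx":0.2,"dy":5.2,"dz":0,"twist":0},{"dx":0.2,"dy":5.2,"dz":0,"twist":0}]' && python3 -m pendant '[{"dx":0,"dy":-0.6,"dz":0,"twist":0},{"dx":0,"dy":-1.2,"dz":-1.5,"twist":0},{"dx":0,"dy":-2,"dz":-5,"twist":0},{"dx":0,"dy":-2,"dz":-10,"twist":0},{"dx":0,"dy":-2,"dz":-14,"twist":0},{"dx":0,"dy":-2,"dz":-14,"twist":0},{"dx":0,"dy":-2,"dz":-14,"twist":0}]' 27 20
python3 - <<'E'
from h import *
c=cam("wrist");D=None
for k in blobs(c,(3,80,60),(18,255,255),100):
    e=cv2.fitEllipse(k);print(e,ray(c,[e[0]],.012)[0].round(4))
f=c["img"].astype(int);k=np.argwhere((f[:,:,1]-np.maximum(f[:,:,0],f[:,:,2]))>25)[:,::-1]
P=ray(c,k,0);print("green",len(k),k.min(0),k.max(0),P.min(0).round(3),P.max(0).round(3))
if len(k)>50:
    from scipy.optimize import least_squares
    P=P[:,:2];o=least_squares(lambda p:np.hypot(*(P-p).T)-.048,[.45,.229]);print(o.x,np.sqrt(np.mean(o.fun**2)))
    d=ray(c,[cv2.fitEllipse(min(blobs(c,(3,80,60),(18,255,255),100),key=lambda k:np.hypot(*(ray(c,[k.reshape(-1,2).mean(0)],.012)[0][:2]-(.546,.103)))))[0]],.012)[0][:2]
    v=o.x-d;print("disc",d,"dist",np.hypot(*v),"dir",np.degrees(np.arctan2(v[1],v[0])))
E
```

```text
time: 10.82
eef_pos: [0.5354, 0.0741, -0.0311]
tcp_rot: [0.161, 0.987, 0.0, 0.0]
contact_force: [0.7, -0.1, 1.0]
opening: 0.001
finger_force: 0.0
time: 11.7
eef_pos: [0.5284, 0.0544, 0.109]
tcp_rot: [0.162, 0.987, -0.0, -0.0]
contact_force: [-0.1, 0.3, -1.1]
opening: 0.269
finger_force: 0.0
((128.7023162841797, 84.64039611816406), (68.95145416259766, 145.65582275390625), 168.3456573486328) [ 0.4223 -0.0161  0.012 ]
((321.4307861328125, 183.26914978027344), (39.4845085144043, 42.040523529052734), 58.87848663330078) [0.5455 0.1035 0.012 ]
((243.6823272705078, 266.8663330078125), (26.464008331298828, 35.15155029296875), 11.34311580657959) [0.5976 0.0169 0.012 ]
((501.97821044921875, 250.1059112548828), (11.07658576965332, 36.582096099853516), 20.242481231689453) [0.6567 0.2411 0.012 ]
green 2309 [374   0] [505  85] [ 0.424  0.177 -0.   ] [0.502 0.28  0.   ]
[0.44968584 0.22855663] 0.002301339081139039
disc [0.54550506 0.10347997] dist 0.1575610808989302 dir 127.45514589210057
```

```bash
python3 -m pendant '[{"dx":-1,"dy":1,"dz":0,"twist":10},{"dx":-2,"dy":2,"dz":0,"twist":20},{"dx":-3,"dy":3.2,"dz":0,"twist":30},{"dx":-3,"dy":3.2,"dz":0,"twist":34},{"dx":-3,"dy":3.2,"dz":4,"twist":34},{"dx":-3,"dy":3.2,"dz":8,"twist":34},{"dx":-3,"dy":3.2,"dz":11.5,"twist":34},{"dx":-3,"dy":3.2,"dz":13.5,"twist":34},{"dx":-3,"dy":3.2,"dz":14,"twist":34},{"dx":-3,"dy":3.2,"dz":14,"twist":34}]'
python3 - <<'E'
from h import *
s=ctrl.get_state();M=R.from_quat(s["tcp_rot"]).as_matrix();print(M.round(3).tolist())
for p in((.5455,.1035),(.4497,.2286)): print(M.T@(np.r_[p,0]-s["eef_pos"]))
c=cam("wrist");cv2.imwrite("pics/w7.png",c["img"][:,:,::-1])
E
```

```text
time: 13.0
eef_pos: [0.568, 0.0755, -0.0307]
tcp_rot: [0.443, 0.896, 0.0, 0.0]
contact_force: [-0.6, 0.3, 1.0]
opening: 0.273
finger_force: 0.0
[[-0.607, 0.794, 0.001], [0.794, 0.607, -0.0], [-0.0, 0.0, -1.0]]
[ 0.03589322 -0.00085963 -0.03070483]
[ 0.19346109 -0.00098171 -0.03075935]
```

View pics/w7.png

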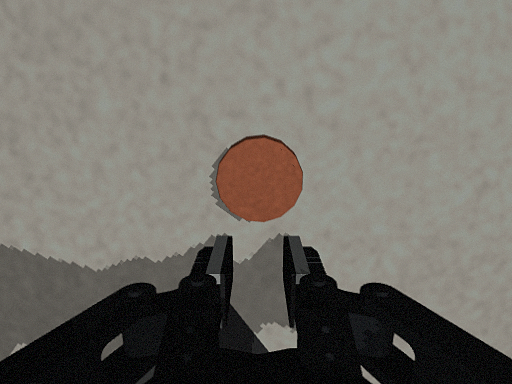

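Disc at (260,178), centred between the fingertips (225 and 293, 240). Push along tool x.

```bash
python3 -m pendant '[{"dx":0.4,"dy":-0.1,"dz":0,"twist":0},{"dx":0.8,"dy":-0.1,"dz":0,"twist":0},{"dx":1.3,"dy":-0.1,"dz":0,"twist":0},{"dx":2.0,"dy":-0.1,"dz":0,"twist":0},{"dx":2.9,"dy":-0.1,"dz":0,"twist":0},{"dx":3.8,"dy":-0.1,"dz":0,"twist":0},{"dx":4.8,"dy":-0.1,"dz":0,"twist":0},{"dx":5.8,"dy":-0.1,"dz":0,"twist":0},{"dx":6.8,"dy":-0.1,"dz":0,"twist":0},{"dx":7.8,"dy":-0.1,"dz":0,"twist":0}]' && python3 -m pendant '[{"dx":1,"dy":0,"dz":0,"twist":0},{"dx":2,"dy":0,"dz":0,"twist":0},{"dx":3,"dy":0,"dz":0,"twist":0},{"dx":4,"dy":0,"dz":0,"twist":0},{"dx":5,"dy":0,"dz":0,"twist":0},{"dx":6,"dy":0,"dz":0,"twist":0},{"dx":7,"dy":0,"dz":0,"twist":0},{"dx":7.8,"dy":0,"dz":0,"twist":0},{"dx":8.4,"dy":0,"dz":0,"twist":0},{"dx":8.7,"dy":0,"dz":0,"twist":0}]' && python3 -m pendant '[{"dx":-0.6,"dy":0,"dz":0,"twist":0},{"dx":-1.5,"dy":0,"dz":0,"twist":0},{"dx":-2.5,"dy":0,"dz":0,"twist":0},{"dx":-3,"dy":0,"dz":-3,"twist":0},{"dx":-3,"dy":0,"dz":-8,"twist":0},{"dx":-3,"dy":0,"dz":-13,"twist":0},{"dx":-3,"dy":0,"dz":-14,"twist":0},{"dx":-3,"dy":0,"dz":-14,"twist":0}]'
python3 - <<'E'
from h import *
from scipy.optimize import least_squares
c=cam("wrist");cv2.imwrite("pics/w8.png",c["img"][:,:,::-1])
k=min(blobs(c,(3,80,60),(18,255,255),100),key=lambda k:np.hypot(*(ray(c,[k.reshape(-1,2).mean(0)],.012)[0][:2]-(.45,.228))))
d=ray(c,[cv2.fitEllipse(k)[0]],.012)[0][:2]
f=c["img"].astype(int);k=np.argwhere((f[:,:,1]-np.maximum(f[:,:,0],f[:,:,2]))>25)[:,::-1]
P=ray(c,k,0)[:,:2];o=least_squares(lambda p:np.hypot(*(P-p).T)-.048,[.45,.229]);print("green",o.x,"disc",d,np.hypot(*(o.x-d)))
E
```

```text
time: 14.3
eef_pos: [0.5189, 0.1375, -0.0311]
tcp_rot: [0.443, 0.897, -0.0, -0.0]
contact_force: [0.1, -0.6, 0.3]
opening: 0.272
finger_force: 0.2
time: 15.55
eef_pos: [0.4663, 0.2063, -0.0311]
tcp_rot: [0.443, 0.897, -0.0, 0.0]
contact_force: [-0.5, 0.1, 1.0]
opening: 0.268
finger_force: 0.2
time: 16.55
eef_pos: [0.4853, 0.1817, 0.1093]
tcp_rot: [0.443, 0.896, 0.0, 0.001]
contact_force: [-0.4, -0.1, 0.6]
opening: 0.266
finger_force: 0.0
green [0.44957043 0.22832929] disc [0.45108743 0.22472455] 0.003910937312783814
```

View pics/w8.png

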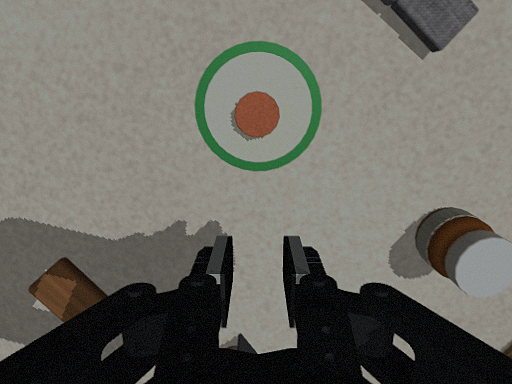

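The disc (257,114) lies flat inside the green ring (258,105), about 4 mm off centre, and the robot touches nothing. I hand the job in.

```bash
python3 -c "
from plant import ctrl
print(ctrl.sign_off())"
```

```text
the job is handed in; nothing more can be done
None
```

I pressed the plunger fully once and slid the single ejected disc into the green circle, measured about 4 mm from its centre; the job is handed in, but the sign-off returned no verdict.

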